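# Hold the top front slat of a planter for screwing

## Task

Take from the rack the slat that fits the open upper half of the planter's front (as long as the box is wide, as tall as the slat below it), stand it on the lower front slat with its ends flush with the sides of the box, and gently press it flat against both front posts with a steady push of about 10 N, so that your workmate across the bench can screw it on. You are the third hand: finish while still holding and pushing, do not let go, and leave the other slats and everything else on the bench where they are.

Things in the scene. Friction and masses are not known exactly. Their poses are not given: they have to be found in the camera images.
- slat: The slat to fit: plain pine, 16 mm thick (its x), 280 mm long (its y), 60 mm tall (its z), about 0.15 kg, standing on its long edge in a slot of the rack. It is the only one both 280 long and 60 tall. Origin: centre of its underside. Both ends and both faces are alike.
- short_slat: Another slat in the rack, 16 x 210 x 60 mm (too short for this planter); same axes and origin. Leave it.
- narrow_slat: Another slat in the rack, 16 x 280 x 40 mm (not tall enough); same axes and origin. Leave it.
- rack: Fixed slotted rack: base 230 (x) x 200 (y) x 12 mm, two comb rails at y = +-80 mm (24 mm thick, tops 42 mm above the bench). Slots along y at x = -75, 0, 75 mm, 22 mm wide, floor 12 mm above the bench; which slat is in which slot varies. Between the combs both faces of a slat are free (59 mm to the next slat). Origin: centre of underside.
- planter: Half-built wooden planter on a 230 x 340 x 12 mm board, fixed. Box 280 mm wide (its y), 150 deep (x), open top 132 mm above the bench. Its front looks to +x, away from the robot: lower front slat on (16 thick, top 72 mm up), open above it, showing both front posts. Origin: on the bench under the box's middle, 59 mm behind the posts' front faces. Two cleats 30 mm high stand before the lower slat.
- seat (a point): Where the slat's origin belongs: middle of the top edge of the lower front slat, 72 mm above the bench, 8 mm in front of the posts' faces. Axes as the planter: +x out of the front, y along the slat. The lower slat is rigid; whatever is pressed down on it drags by friction (coefficient 0.5 to 0.7) and takes that much of a sideways push.
- front_posts: The pair of front corner posts (with the cross batten low between them that joins them). Same origin and axes as the planter.
- post_left: Front post at the planter's +y end, 26 x 26 mm, 120 mm tall; flat front face 13 mm in front of its origin, which is at its centre. Rigid.
- post_right: Front post at the planter's -y end, alike. The clear space between the posts is 196 mm wide, open into the hollow of the box.
- driver: Bystander: cordless drill driver lying on its side, 210 x 180 x 60 mm. Leave it.
- tape_measure: Bystander: tape measure lying flat on the floor of the planter box (33 mm above the bench), 80 x 64 x 36 mm. Leave it.
- mallet: Bystander: rubber mallet lying down, 310 mm long. Leave it.
- glue_bottle: Bystander: closed glue bottle standing up, 60 mm across, 170 mm high. Leave it.
- screw_box: Bystander: open carton of screws, 100 x 75 x 45 mm. Leave it.
- masking_tape: Bystander: roll of masking tape lying flat, 96 mm across, 24 mm high. Leave it.

How it is judged:
By the outcome, as a careful person would: the job done as asked, in the order asked, and still so for the second after the job is handed in, while the arm keeps its last pose, push and grip.
It also fails if it takes over 58 s, if anything falls off the work surface, if the arm or the gripper's body presses on something with over 40 N, if the wrist force passes 120 N, or if a joint passes its speed limit or range.

## Robot

A 6-joint arm with a two-finger parallel gripper is mounted at the origin on the work surface. World frame = base frame: x ahead of the robot, y to its left, z up, the work surface at z = 0. Lengths are in mm, angles in rad, forces in N, time in s.
With the tool pointing down it reaches from about 350 to 775 mm from the base axis. Payload 7.3 kg.
Tool frame: the origin (TCP) lies midway between the tips of the shut fingers; the grasp point (between the pads) lies 19 mm behind it (bot.grip_depth is the distance from the TCP to the grasp point, in mm); z points along the fingers, x is the direction in which the jaws open and shut, and the axes are right-handed (so a half turn about z gives the same grasp; the last joint's range is limited). The gripper opens to 92 mm and grips with 3 to 60 N. Pads are 19 mm wide; open, the fingers measure 130 mm over their backs; the gripper's body (75 mm by 190 mm) begins 47 mm behind the grasp point.
Start: joints at [1.129, 0.342, 1.524, -0, 1.275, -0.146], TCP at [153.027, 502.226, 189.041] pointing down, gripper open.
Joint ranges: [-2.53, 2.53], [-0.77, 2.02], [0.04, 2.7], [-1, 4.14], [0.28, 2.66], [-3.11, 3.11]. Speed limits (rad/s): [2.57, 2.57, 3.14, 3.14, 3.14, 3.14].

## Interface

Orientations are given as [roll, pitch, yaw] about the fixed x, y, z axes, in that order (R = Rz(yaw) Ry(pitch) Rx(roll)).
In Python, from plant import bot gives the robot as it stands. The module is installed in compiled form; this text tells all that it offers.
- The arm moves only by the shell command python3 -m inch 'ROWS'. ROWS is JSON, a list that holds one entry, the list of rows, each a list of 7 numbers: the shift along the tool's x, y, z each as a share of 0.2 m, from -1 to 1, then the turn, a rotation vector about the tool's x, y, z each as a share of 45 degrees, from -1 to 1, then the closure, from -1 (fully open) to 1 (shut), so that 0 is half open. A call has exactly 10 rows; each row is the pose to reach, as a shift and turn from the pose commanded when the call began, along the tool's axes at that moment; what a row does not reach only later rows make up. A row lasts 1/8 s, in which the tool goes at most 62.5 mm and 10.7 degrees, less where a joint would pass 70% of its speed; a pose out of reach is approached as far as the arm can. A call with a number of a shift or a turn outside -1 to 1 is refused whole. A call with a gripper value outside its range is refused whole. The fingers move at their own pace and stop on an object; the grip force is fixed at half the most. Time passes only in rows, so rows that repeat a pose let the fingers close, or fill a call up. It gives the time, the measured TCP pose, the force and the opening at its end, in the units of the state.
- bot.get_obs(): the state, without advancing time (a new reading comes with each control period).
- bot.capture(name): name is "scene" or "top" or "wrist"; returns the picture (480x640x3 uint8, red, green, blue); there is no depth.
- bot.camera_params(name): a dict with "fx", "fy", "cx", "cy" (pixels), "k1" (the pictures are not rectified: a ray, as slopes to the right and down, at radius r is drawn at 1 + k1 r^2 times it, then the intrinsics apply), "R" (3x3) and "t" (3): a world point X has camera coordinates R X + t; the wrist camera has in their place "T_tool_cam" (4x4, takes a point from camera to tool coordinates, whose origin is the TCP and whose axes are the tool frame's). Camera axes: x right, y down, z forward; pixel columns grow to the right and rows downward; lengths in mm; the calibration is good to about 2 mm. A picture is of the moment at which its call begins: read the wrist's pose just before it. camera_params takes no time and is no camera call.
- bot.close_job(): hands the job in, once; it reports no verdict.
The state is a dict: "time": time; "joint_positions": joint angles; "dq": joint speeds; "tau": joint torques, N m; "tool_pos": TCP position; "tcp_rot": TCP orientation; "contact_force": force on the tool from outside, world axes, zero at the start; "moment": the same for the moment, N m; "grip_width": finger opening in mm.
Only numpy, scipy, OpenCV 4.12 (cv2) and the standard library are available. Lean on these libraries where they do the work, as an engineer would, in place of code of your own. Each camera call takes 0.05 s, during which the arm holds its last target.

## Working session

There is one attempt and no reset: what is moved stays moved. The work goes in short steps, Python scripts to look and compute and a shell command to move; the robot and the scene stay as the last step left them, time stands still between calls to the robot, and variables do not carry over. Pictures are saved under pics/ and viewed, and the job is handed in when it is done.

```bash
mkdir -p pics; python3 - <<'E'
from plant import bot
import cv2
o=bot.get_obs(); print(o)
for n in("scene","top","wrist"):
    cv2.imwrite(f"pics/{n}0.png",bot.capture(n)[:,:,::-1]); print(n,bot.camera_params(n))
E
```

```text
{'time': 0.0, 'joint_positions': array([ 1.12902639e+00,  3.42711292e-01,  1.52505328e+00, -1.34769033e-05,
        1.27538405e+00, -1.46028415e-01]), 'dq': array([-1.19354214e-03,  2.97059609e-04, -1.25529009e-03, -6.99934777e-04,
       -5.09784927e-04, -9.07358227e-05]), 'tau': array([-4.00364224e-04, -4.31240201e+01, -2.44222194e+01,  7.16801430e-02,
        5.58350596e-02, -1.24505614e-04]), 'tool_pos': array([152.80140897, 501.77118924, 188.3382832 ]), 'tcp_rot': array([-3.14137899e+00,  1.54128538e-03,  1.27505890e+00]), 'contact_force': array([ 0.82449488, -0.68163475, -0.57258791]), 'moment': array([ 0.01089439,  0.00723131, -0.01176223]), 'grip_width': 91.75728381541488}
scene {'fx': 510.6539680974758, 'fy': 510.6539680974758, 'cx': 328.39865144870544, 'cy': 237.8376520898894, 'k1': -0.13135368625154775, 'R': array([[-0.71813436,  0.69583349,  0.0099401 ],
       [ 0.51949264,  0.54553672, -0.65766031],
       [-0.46304476, -0.46712466, -0.75324903]]), 't': array([ 413.41517621, -277.32369339, 1727.8151497 ])}
top {'fx': 558.3089568856581, 'fy': 558.3089568856581, 'cx': 320.54759360894747, 'cy': 242.7705176464349, 'k1': 0.014719873865029815, 'R': array([[-0.02137731, -0.99973892, -0.00806878],
       [-0.99399326,  0.02211951, -0.10718269],
       [ 0.10733319,  0.00572904, -0.9942066 ]]), 't': array([  52.75816869,  599.21951398, 1493.07486855])}
wrist {'fx': 420.014925191907, 'fy': 420.014925191907, 'cx': 320.1301621528841, 'cy': 245.4327555327194, 'k1': -0.004267018174237076, 'T_tool_cam': array([[ 9.99999627e-01, -1.36218198e-04, -8.53386671e-04,
        -6.49748083e-01],
       [ 3.58258989e-04,  9.63990771e-01,  2.65935452e-01,
        -7.27776786e+01],
       [ 7.86431627e-04, -2.65935658e-01,  9.63990460e-01,
        -1.95240036e+02],
       [ 0.00000000e+00,  0.00000000e+00,  0.00000000e+00,
         1.00000000e+00]])}
```

View pics/scene0.png

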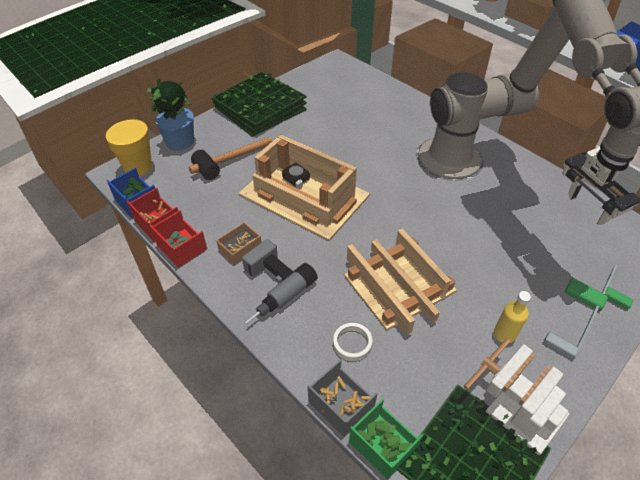

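View pics/top0.png

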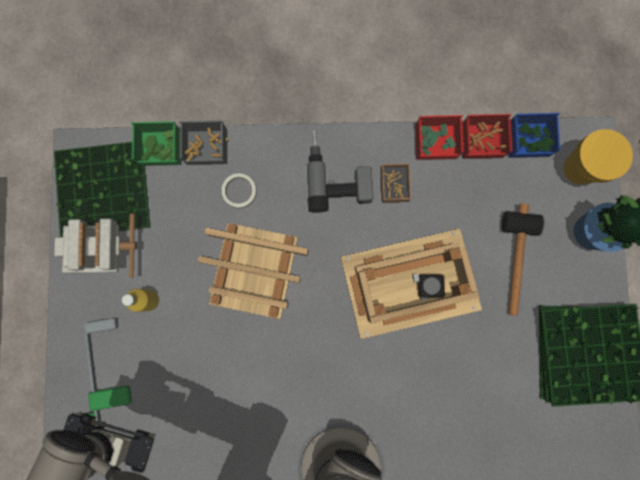

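View pics/wrist0.png

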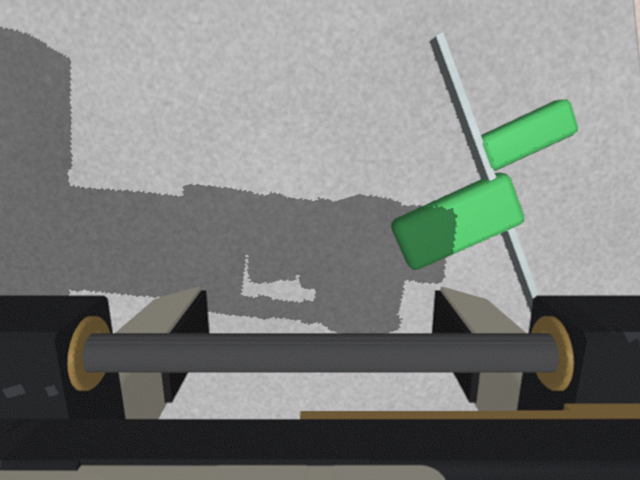

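```bash
cat > h.py <<'E'
import numpy as np, cv2
from plant import bot
from scipy.spatial.transform import Rotation as Ro
def cam(n,obs=None):
    p=bot.camera_params(n); K=np.array([[p['fx'],0,p['cx']],[0,p['fy'],p['cy']],[0,0,1]])
    if n=='wrist':
        T=np.array(p['T_tool_cam'],float)
        if abs(T[:3,3]).max()<5: T[:3,3]*=1.0 
        R0=Ro.from_euler('xyz',obs['tcp_rot']).as_matrix()
        Rwc=R0@T[:3,:3]; c=R0@T[:3,3]+obs['tool_pos']
        return K,p['k1'],Rwc.T,-Rwc.T@c
    return K,p['k1'],np.array(p['R']),np.array(p['t'])
def ray(c,uv):
    K,k,R,t=c
    s=cv2.undistortPoints(np.array([[uv]],float),K,np.array([k,0,0,0]))[0,0]
    return -R.T@t, R.T@np.array([s[0],s[1],1.])
def onz(c,uv,z):
    o,d=ray(c,uv); return o+d*(z-o[2])/d[2]
def tri(c1,u1,c2,u2):
    o1,d1=ray(c1,u1);o2,d2=ray(c2,u2)
    s=np.linalg.lstsq(np.c_[d1,-d2],o2-o1,rcond=None)[0]
    a=o1+d1*s[0];b=o2+d2*s[1]; return (a+b)/2,np.linalg.norm(a-b)
def proj(c,X):
    K,k,R,t=c
    return cv2.projectPoints(np.array(X,float).reshape(-1,1,3),cv2.Rodrigues(R)[0],t,K,np.array([k,0,0,0.]))[0].reshape(-1,2)
E
python3 - <<'E'
import cv2
for n,(x,y,w,h),f in (("top",(190,210,130,120),"tr"),("top",(335,220,155,125),"tp"),("scene",(335,220,135,120),"sr"),("scene",(230,125,150,120),"sp")):
    im=cv2.imread(f"pics/{n}0.png")[y:y+h,x:x+w]
    cv2.imwrite(f"pics/{f}.png",cv2.resize(im,None,fx=5,fy=5,interpolation=cv2.INTER_CUBIC))
E
```

```text
(no output)
```

View pics/tr.png

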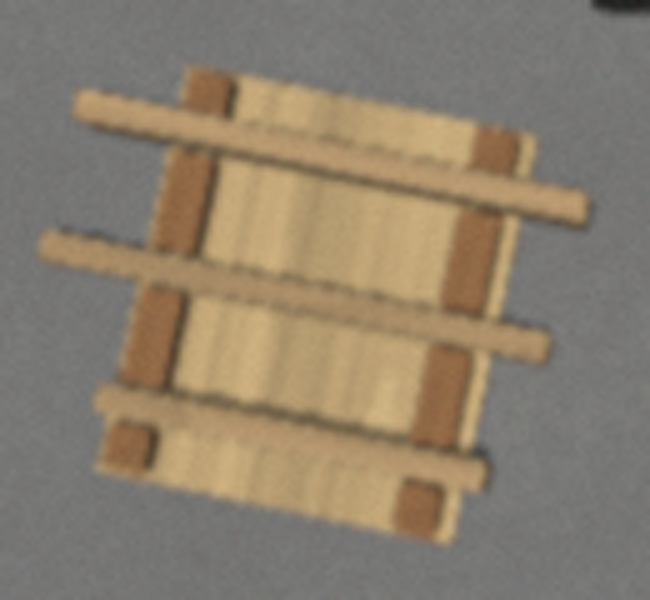

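View pics/sr.png

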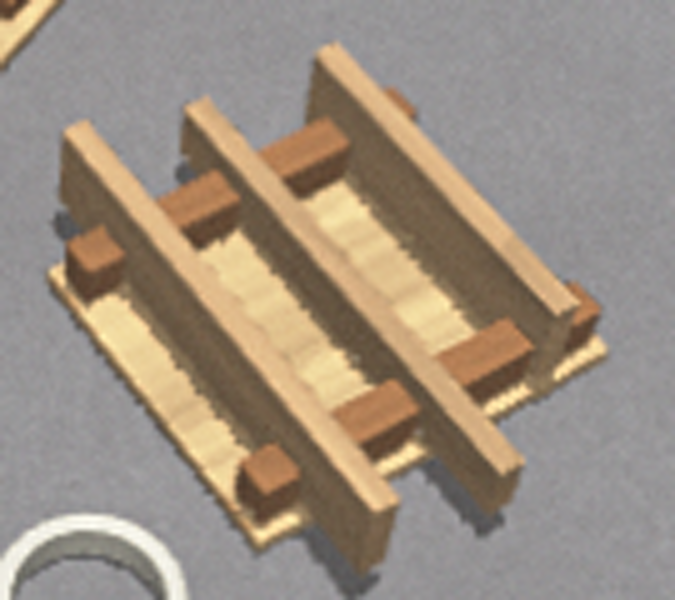

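View pics/tp.png

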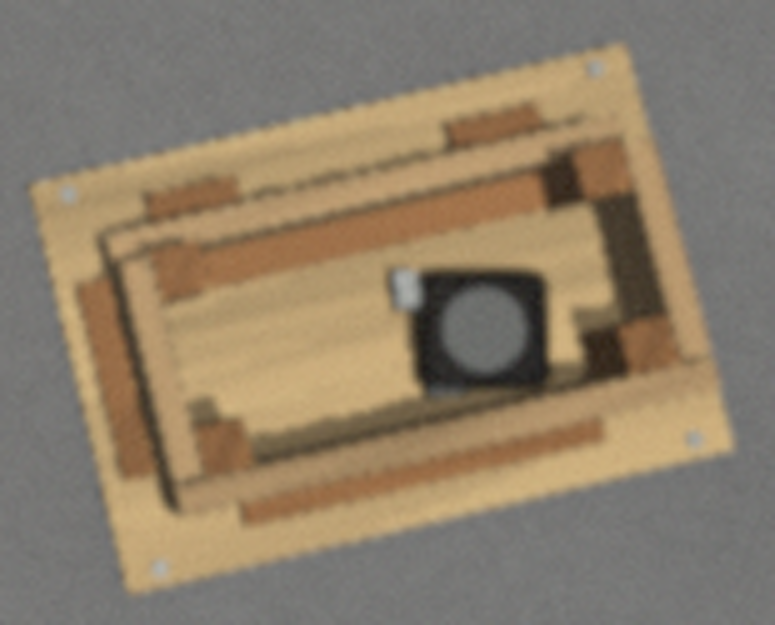

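View pics/sp.png

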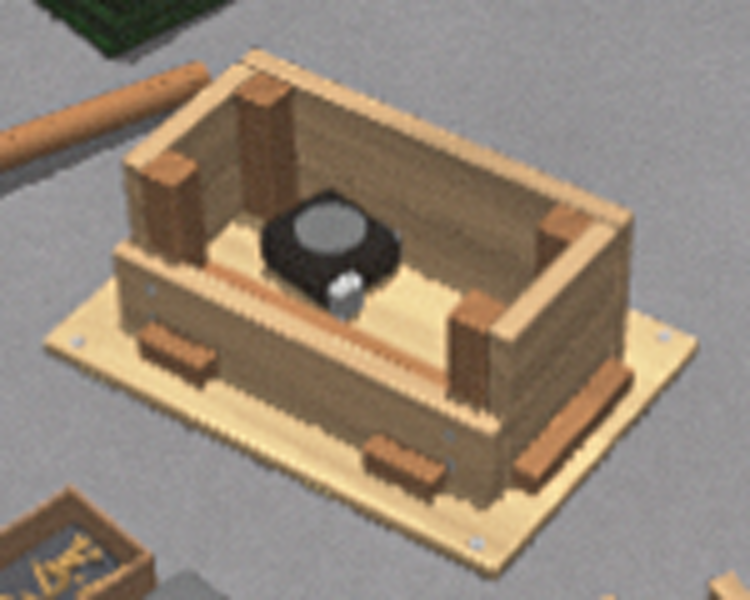

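```bash
python3 - <<'E'
from h import *
T=cam('top');S=cam('scene'); np.set_printoptions(precision=1,suppress=True)
t=lambda x,y:(190+x/5-.4,210+y/5-.4); s=lambda x,y:(335+x/5-.4,220+y/5-.4)
P={'front':((76,104),(589,208),(74,128),(388,503)),'mid':((42,245),(548,347),(196,104),(512,465)),'back':((98,397),(487,475),(330,50),(570,307))}
for k,(a,b,c,d) in P.items():
    # top-left end is y+ ; scene lower right end is y+
    for z in(52,72):
        A=onz(T,t(*a),z);B=onz(T,t(*b),z);print(k,z,A,B,np.linalg.norm(A-B),np.degrees(np.arctan2((A-B)[1],(A-B)[0])))
    print(' tri y+',*tri(T,t(*a),S,s(*d)),'y-',*tri(T,t(*b),S,s(*c)))
print('planter')
t=lambda x,y:(335+x/5-.4,220+y/5-.4); s=lambda x,y:(230+x/5-.4,125+y/5-.4)
# lower front slat outer top corners z72: left(+y), right(-y)
for n,a,d in(('+y',(104,238),(498,432)),('-y',(628,118),(118,247))):
    print(n,onz(T,t(*a),72),onz(S,s(*d),72),*tri(T,t(*a),S,s(*d)))
for n,a,d in(('back+y',(180,510),(632,218)),('back-y',(712,362),(255,52))):
    print(n,onz(T,t(*a),132),onz(S,s(*d),132),*tri(T,t(*a),S,s(*d)))
for a in((30,187),(625,42),(735,452),(132,593)): print('board',onz(T,t(*a),12))
E
```

```text
front 52 [638.7 352.   52. ] [576.1  75.5  52. ] 283.5910628298372 77.23185481057344
front 72 [636.  347.7  72. ] [574.2  74.9  72. ] 279.8024647957071 77.23185481057345
 tri y+ [635.9 349.1  69.4] 1.8659407353110966 y- [573.8  76.3  65. ] 3.21918662885901
mid 52 [562.6 370.3  52. ] [501.8  98.8  52. ] 278.1733451468759 77.37124893187537
mid 72 [560.9 365.7  72. ] [500.9  97.9  72. ] 274.457124409683 77.37124893187537
 tri y+ [562.4 371.8  48.7] 1.896560989155068 y- [500.9 100.5  46.8] 3.541803321912394
back 52 [480.4 340.1  52. ] [434.4 132.5  52. ] 212.6036260788262 77.50308560153044
back 72 [479.8 336.   72. ] [434.4 131.2  72. ] 209.7633755019084 77.50308560153046
 tri y+ [478.8 338.2  69.3] 3.9292628041994138 y- [432.3 134.3  66.5] 6.929797979264688
planter
+y [528.9 -51.4  72. ] [527.7 -47.2  72. ] [527.7 -50.   70.3] 3.898038846425446
-y [ 586.6 -330.9   72. ] [ 586.1 -320.3   72. ] [ 584.5 -329.4   66.2] 7.729196053508166
back+y [387.6 -82.3 132. ] [391.1 -76.8 132. ] [386.7 -82.  126.2] 2.0160601015413286
back-y [ 456.  -352.4  132. ] [ 448.3 -347.7  132. ] [ 453.1 -348.3  135.3] 8.468585292060911
board [561.7 -14.7  12. ]
board [ 635. -346.   12.]
board [ 408.6 -394.8   12. ]
board [339.3 -64.5  12. ]
```

```bash
cat >> h.py <<'E'
def rows(target,yaw,o=None,p=None,rot=None):
    o=o or bot.get_obs()
    p=o['tool_pos'] if p is None else np.array(p,float); R0=Ro.from_euler('xyz',o['tcp_rot'] if rot is None else rot)
    d=R0.inv().apply(np.array(target,float)-p)/200
    r=(R0.inv()*Ro.from_euler('xyz',[np.pi,0,yaw])).as_rotvec()/np.radians(45)
    print(np.round(d,4),np.round(r,4)); return d,r
E
python3 - <<'E'
from h import *
rows([400,400,270],np.radians(30)); print(onz(cam('top'),(137,300),85))
rows([300,450,270],np.radians(35)); 
E
```

```text
[-0.1276  1.3305 -0.4075] [3.000e-04 1.500e-03 9.567e-01]
[454.94571443 521.76083905  85.        ]
[-0.0341  0.7794 -0.4075] [3.000e-04 1.500e-03 8.456e-01]
```

```bash
python3 -m inch '[[[0,0.2,-0.3,0,0,0.1,0.1],[-0.05,0.5,-0.4,0,0,0.3,0.1],[-0.1,0.8,-0.4,0,0,0.5,0.1],[-0.1,1,-0.4,0,0,0.7,0.1],[-0.1,1,-0.4,0,0,0.95,0.1],[-0.1,1,-0.4,0,0,0.95,0.1],[-0.1,1,-0.4,0,0,0.95,0.1],[-0.1,1,-0.4,0,0,0.95,0.1],[-0.1,1,-0.4,0,0,0.95,0.1],[-0.1,1,-0.4,0,0,0.95,0.1]]]'; python3 - <<'E'
from h import *
rows([600,215,240],np.radians(-12.7))
E
```

```text
time: 1.4
tool_pos: [338.3, 424.9, 269.1]
tcp_rot: [-3.142, -0.0, 0.53]
contact_force: [0.6, 0.3, 0.7]
grip_width: 40.9
[0.5986 1.567  0.1456] [-1.000e-04 -2.000e-04  9.569e-01]
```

```bash
python3 -m inch '[[[0.1,0.3,0,0,0,0.2,0.1],[0.2,0.6,0,0,0,0.4,0.1],[0.4,0.9,0,0,0,0.6,0.1],[0.6,1,0,0,0,0.8,0.1],[0.6,1,0,0,0,0.957,0.1],[0.6,1,0,0,0,0.957,0.1],[0.6,1,0,0,0,0.957,0.1],[0.6,1,0,0,0,0.957,0.1],[0.6,1,0,0,0,0.957,0.1],[0.6,1,0,0,0,0.957,0.1]]]'; python3 - <<'E'
from h import *
o=bot.get_obs()
cv2.imwrite("pics/w1.png",bot.capture('wrist')[:,:,::-1])
c=cam('wrist',o); print(proj(c,[[636,347.7,72],[574.2,74.9,72],[605,211,72]]))
rows([605,211,240],np.radians(-12.7),o)
E
```

```text
time: 2.65
tool_pos: [542.8, 312.8, 269.3]
tcp_rot: [-3.141, -0.0, -0.222]
contact_force: [0.4, 0.1, 0.2]
grip_width: 41.6
[[413.07052834 147.75326291]
 [397.71311348 411.00065345]
 [404.69248232 291.45407724]]
[0.4153 0.4281 0.1464] [-0.0003 -0.0004 -0.0004]
```

View pics/w1.png

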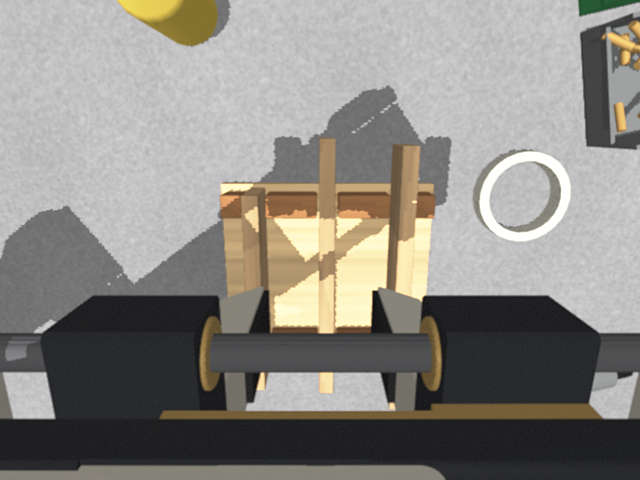

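```bash
python3 - <<'E'
import cv2
im=cv2.imread("pics/w1.png")[130:310,360:460]
cv2.imwrite("pics/w1z.png",cv2.resize(im,None,fx=3.3,fy=3.3,interpolation=cv2.INTER_CUBIC))
E
```

```text
(no output)
```

View pics/w1z.png

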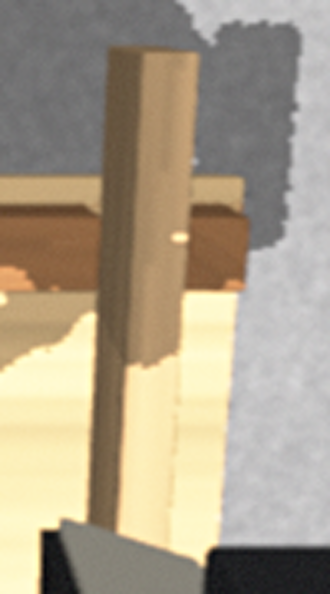

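```bash
python3 - <<'E'
from h import *
o=bot.get_obs(); c=cam('wrist',o)
for uv in((402.4,145.2),(420.6,145.2),(397,240.6),(414.5,240.6)): print(onz(c,uv,72))
A=(onz(c,(402.4,145.2),72)+onz(c,(420.6,145.2),72))/2; B=(onz(c,(397,240.6),72)+onz(c,(414.5,240.6),72))/2
d=(A-B)/np.linalg.norm(A-B); print(A,np.degrees(np.arctan2(d[1],d[0])),A-140*d)
rows([604,211,180],np.radians(-12.7),o)
E
```

```text
[626.92486083 352.01985105  72.        ]
[643.07446129 348.37326429  72.        ]
[606.59297903 264.56773464  72.        ]
[623.09445345 260.84026034  72.        ]
[634.99966106 350.19655767  72.        ] 77.02692634100242 [603.57062411 213.76996335  72.        ]
[0.4102 0.429  0.446 ] [-0.0002 -0.0002 -0.0007]
```

```bash
python3 -m inch '[[[0.1,0.1,0.1,0,0,0,0.1],[0.2,0.2,0.2,0,0,0,0.1],[0.3,0.3,0.3,0,0,0,0.1],[0.41,0.42,0.4,0,0,0,0.1],[0.41,0.42,0.6,0,0,0,0.1],[0.41,0.42,0.65,0,0,0,0.1],[0.41,0.42,0.65,0,0,0,0.1],[0.41,0.42,0.65,0,0,0,0.1],[0.41,0.42,0.65,0,0,0,0.1],[0.41,0.42,0.65,0,0,0,0.1]]]'; python3 - <<'E'
from h import *
o=bot.get_obs()
cv2.imwrite("pics/w2.png",bot.capture('wrist')[:,:,::-1])
c=cam('wrist',o); print(proj(c,[[635.5,349,72],[574,75,72],[604,212.5,72],o['tool_pos']]))
rows([604,212.5,30],np.radians(-12.8),o)
E
```

```text
time: 3.95
tool_pos: [604.7, 212.9, 139.9]
tcp_rot: [-3.141, -0.001, -0.222]
contact_force: [0.0, -0.3, 0.7]
grip_width: 41.2
[[322.30448914   2.63253326]
 [322.53404859 427.10245033]
 [321.14180069 243.5331505 ]
 [322.61746987 278.66534509]]
[-0.0037  0.0031  0.5494] [-0.0008 -0.0016  0.0013]
```

View pics/w2.png

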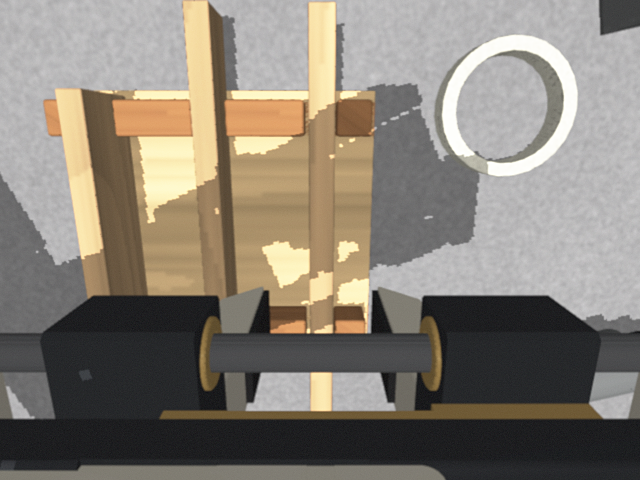

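```bash
python3 -m inch '[[[0,0,0.15,0,0,0,0.1],[0,0,0.3,0,0,0,0.1],[0,0,0.4,0,0,0,0.1],[0,0,0.5,0,0,0,0.1],[0,0,0.55,0,0,0,0.1],[0,0,0.55,0,0,0,0.1],[0,0,0.55,0,0,0,0.6],[0,0,0.55,0,0,0,1],[0,0,0.55,0,0,0,1],[0,0,0.55,0,0,0,1]]]'; python3 -m inch '[[[0,0,0,0,0,0,1],[0,0,0,0,0,0,1],[0,0,-0.05,0,0,0,1],[0,0,-0.1,0,0,0,1],[0,0,-0.2,0,0,0,1],[0,0,-0.4,0,0,0,1],[0,0,-0.6,0,0,0,1],[0,0,-0.75,0,0,0,1],[0,0,-0.75,0,0,0,1],[0,0,-0.75,0,0,0,1]]]'; python3 - <<'E'
from h import *
print(bot.get_obs())
cv2.imwrite("pics/w3.png",bot.capture('wrist')[:,:,::-1])
E
```

```text
time: 5.25
tool_pos: [604.9, 212.7, 29.6]
tcp_rot: [-3.141, -0.001, -0.223]
contact_force: [0.5, 0.6, 2.9]
grip_width: 15.2
time: 6.5
tool_pos: [603.6, 212.4, 177.5]
tcp_rot: [3.141, 0.002, -0.223]
contact_force: [0.4, -0.2, -3.0]
grip_width: 15.3
{'time': 6.5, 'joint_positions': array([2.18692159e-01, 5.67080562e-01, 1.19153331e+00, 7.40833011e-05,
       1.38543400e+00, 4.41410638e-01]), 'dq': array([ 0.00087823,  0.01610369,  0.01241249,  0.0009927 ,  0.00168698,
       -0.00028355]), 'tau': array([ 4.38623771e-02, -5.83602583e+01, -2.71832907e+01,  9.69938049e-02,
       -1.56459608e-02,  8.74065081e-04]), 'tool_pos': array([603.57296625, 212.43265898, 177.52663905]), 'tcp_rot': array([ 3.14060955e+00,  2.25097478e-03, -2.22733329e-01]), 'contact_force': array([ 0.37963099, -0.23416293, -3.03810761]), 'moment': array([-0.14340642,  0.08909482,  0.01724653]), 'grip_width': 15.29962158233658}
```

View pics/w3.png

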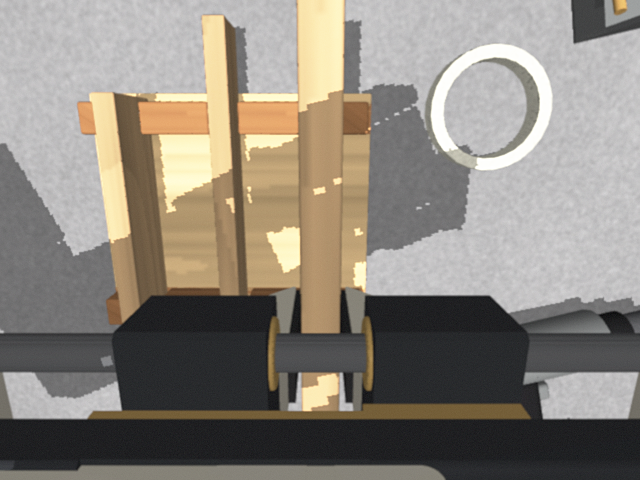

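```bash
python3 -m inch '[[[0,0.1,-0.1,0,0,0,1],[0,0.2,-0.2,0,0,0,1],[0,0.3,-0.26,0,0,-0.1,1],[0,0.45,-0.26,0,0,-0.2,1],[0,0.6,-0.26,0,0,-0.3,1],[0,0.75,-0.26,0,0,-0.4,1],[0,0.9,-0.26,0,0,-0.5,1],[0,1,-0.26,0,0,-0.55,1],[0,1,-0.26,0,0,-0.55,1],[0,1,-0.26,0,0,-0.55,1]]]'; python3 - <<'E'
from h import *
rows([588,-79,230],np.radians(12))
E
```

```text
time: 7.8
tool_pos: [560.4, 17.4, 231.9]
tcp_rot: [-3.142, -0.001, 0.208]
contact_force: [-0.3, -0.1, -1.7]
grip_width: 15.3
[0.0358 0.5    0.0094] [-0.     -0.0017 -0.0021]
```

```bash
python3 -m inch '[[[0.04,0.1,0,0,0,0,1],[0.08,0.2,0,0,0,0,1],[0.08,0.3,0,0,0,0,1],[0.08,0.4,0,0,0,0,1],[0.08,0.45,0,0,0,0,1],[0.08,0.5,0,0,0,0,1],[0.08,0.5,0,0,0,0,1],[0.08,0.5,0,0,0,0,1],[0.08,0.5,0,0,0,0,1],[0.08,0.5,0,0,0,0,1]]]'; python3 - <<'E'
from h import *
import pickle
o=bot.get_obs(); im=bot.capture('wrist')[:,:,::-1]; print(o['tool_pos'],o['tcp_rot'])
cv2.imwrite("pics/w4.png",im); pickle.dump(o,open('o4.p','wb'))
E
```

```text
time: 9.05
tool_pos: [596.6, -76.5, 231.1]
tcp_rot: [-3.142, -0.0, 0.21]
contact_force: [-0.3, 0.5, -1.6]
grip_width: 15.1
[596.64811532 -76.50302845 231.10524742] [-3.14151199e+00 -1.22737948e-04  2.09852377e-01]
```

View pics/w4.png

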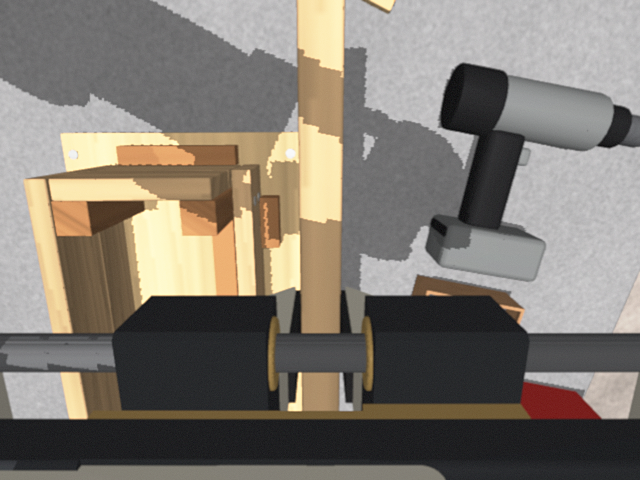

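```bash
python3 -m inch '[[[0,0.2,0,0,0,0,1],[0,0.4,0,0,0,0,1],[0,0.6,0,0,0,0,1],[0,0.8,0,0,0,0,1],[0,1,0,0,0,0,1],[0,1,0,0,0,0,1],[0,1,0,0,0,0,1],[0,1,0,0,0,0,1],[0,1,0,0,0,0,1],[0,1,0,0,0,0,1]]]'; python3 - <<'E'
from h import *
import pickle
o=bot.get_obs(); im=bot.capture('wrist')[:,:,::-1]; print(o['tool_pos'],o['tcp_rot'])
cv2.imwrite("pics/w5.png",im); pickle.dump(o,open('o5.p','wb'))
im4=cv2.imread('pics/w4.png')
cv2.imwrite("pics/w4z.png",cv2.resize(im4[140:270,150:310],None,fx=4,fy=4,interpolation=cv2.INTER_CUBIC))
cv2.imwrite("pics/w5z.png",cv2.resize(im[140:300,150:310],None,fx=3.5,fy=3.5,interpolation=cv2.INTER_CUBIC))
E
```

```text
time: 10.35
tool_pos: [638.3, -272.0, 231.3]
tcp_rot: [3.141, -0.0, 0.21]
contact_force: [0.4, -0.4, -2.2]
grip_width: 15.5
[ 638.31160315 -271.96254571  231.31609718] [ 3.14148037e+00 -3.07248566e-04  2.09988601e-01]
```

View pics/w4z.png

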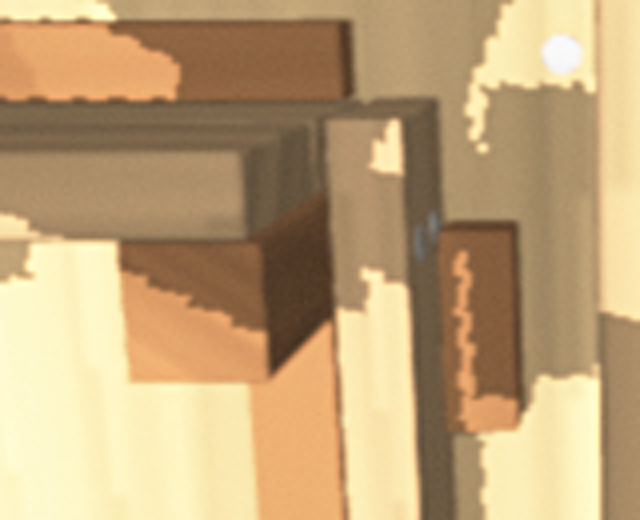

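View pics/w5.png

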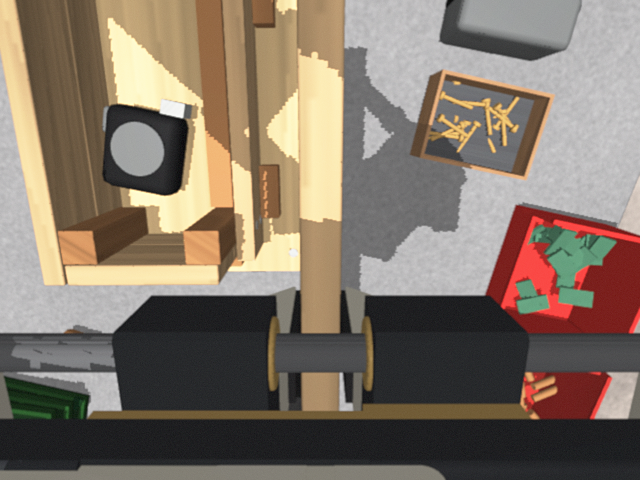

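View pics/w5z.png

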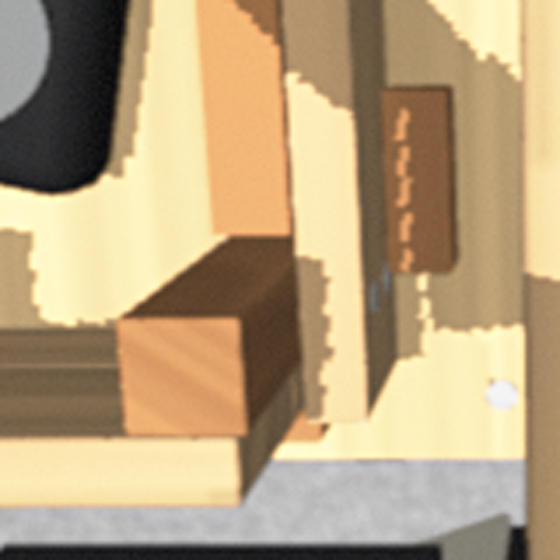

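```bash
python3 - <<'E'
from h import *
import pickle
np.set_printoptions(precision=1,suppress=True)
c4=cam('wrist',pickle.load(open('o4.p','rb')));c5=cam('wrist',pickle.load(open('o5.p','rb')))
a=lambda c,uv,z:onz(c,uv,z)
F1=a(c4,(250.1,169.1),72);B1=a(c4,(231.4,169.1),72);F2=a(c5,(254.8,259.1),72);B2=a(c5,(235.9,260.8),72)
G1=a(c4,(254.1,264.6),72)
print('lower slat',F1,B1,F2,B2,np.linalg.norm(F1-F2))
d=(F1-F2);print('yaw',np.degrees(np.arctan2(d[1],d[0]))-90,'w4 edge',np.degrees(np.arctan2(*(F1-G1)[[1,0]]))-90)
P1o=a(c4,(215.1,200.4),132);P1i=a(c4,(216.6,235.1),132);S1=a(c4,(210.9,177.1),132)
P2o=a(c5,(219.6,263.9),132);P2i=a(c5,(218.8,230.5),132);S2=a(c5,(218.2,283.4),132)
print('posts',P1o,P1i,P2i,P2o,'sides',S1,S2,np.linalg.norm(S1-S2),np.linalg.norm(P1i-P2i))
for A,B in((P1o,P2o),(P1i,P2i),(S1,S2)):
    d=A-B;print(np.degrees(np.arctan2(d[1],d[0]))-90,(A+B)/2)
y=np.radians(12);ex=np.array([np.cos(y),np.sin(y),0]);ey=np.array([-np.sin(y),np.cos(y),0])
for n,X in zip('F1 F2 B1 B2 P1o P1i P2i P2o S1 S2'.split(),(F1,F2,B1,B2,P1o,P1i,P2i,P2o,S1,S2)): print(n,X@ex,X@ey)
E
```

```text
lower slat [529.7 -50.4  72. ] [514.4 -53.6  72. ] [ 588.3 -322.7   72. ] [ 572.2 -327.7   72. ] 278.55123581970753
yaw 12.16028562569359 w4 edge 11.883743066467929
posts [517.7 -69.7 132. ] [522.4 -94.5 132. ] [ 565.1 -286.3  132. ] [ 569.3 -311.3  132. ] sides [512.5 -54.1 132. ] [ 570.5 -326.7  132. ] 278.7574759705887 196.51857850919095
12.059243269344634 [ 543.5 -190.5  132. ]
12.552660423809144 [ 543.7 -190.4  132. ]
12.014060338680707 [ 541.5 -190.4  132. ]
F1 507.6232058220413 -159.386930066207
F2 508.4024552059302 -437.9370759054868
B1 492.01817301946625 -159.38555706380782
B2 491.5935765653866 -439.5252590232437
P1o 491.8896749914612 -175.78118221159303
P1i 491.2888324935098 -201.06076623539175
P2i 493.1843710071758 -397.57020273404
P2o 492.14516921168695 -422.87651395013637
S1 490.0503712735408 -159.42586809764677
S2 490.1187781355452 -438.1833356747407
```

```bash
cat >> h.py <<'E'
y12=np.radians(12);ex=np.array([np.cos(y12),np.sin(y12),0]);ey=np.array([-np.sin(y12),np.cos(y12),0])
def uv(p): return np.array([p@ex,p@ey,p[2]])
def W(u,v,z): return u*ex+v*ey+np.array([0,0,z])
E
python3 - <<'E'
from h import *
o=bot.get_obs(); print(uv(o['tool_pos'])); rows(W(506,-299,115),np.radians(12.15),o)
E
```

```text
[ 567.81223863 -398.84678245  231.23149167]
[-0.309  -0.4994  0.581 ] [ 0.0001 -0.0004 -0.0028]
```

```bash
python3 -m inch '[[[0,-0.15,0,0,0,0,1],[0,-0.3,0,0,0,0,1],[0,-0.4,0,0,0,-0.002,1],[0,-0.5,0.1,0,0,-0.003,1],[-0.1,-0.5,0.2,0,0,-0.003,1],[-0.2,-0.5,0.3,0,0,-0.003,1],[-0.31,-0.5,0.4,0,0,-0.003,1],[-0.31,-0.5,0.5,0,0,-0.003,1],[-0.31,-0.5,0.58,0,0,-0.003,1],[-0.31,-0.5,0.58,0,0,-0.003,1]]]'; python3 - <<'E'
from h import *
o=bot.get_obs(); print(uv(o['tool_pos']),o['tcp_rot'],o['contact_force'],o['moment'])
for n in('scene','top','wrist'): cv2.imwrite(f"pics/{n}6.png",bot.capture(n)[:,:,::-1])
i=cv2.imread('pics/scene6.png');cv2.imwrite("pics/s6z.png",cv2.resize(i[100:250,230:400],None,fx=4.5,fy=4,interpolation=cv2.INTER_CUBIC))
i=cv2.imread('pics/top6.png');cv2.imwrite("pics/t6z.png",cv2.resize(i[220:345,335:490],None,fx=4.5,fy=4.5,interpolation=cv2.INTER_CUBIC))
E
```

```text
time: 11.65
tool_pos: [556.3, -187.3, 113.9]
tcp_rot: [-3.14, 0.002, 0.212]
contact_force: [-0.2, -0.0, -1.3]
grip_width: 15.5
[ 505.22551536 -298.87739644  113.86118491] [-3.14015367e+00  1.78324333e-03  2.11740271e-01] [-0.15358358 -0.01218679 -1.30040646] [-0.05871926  0.08227438 -0.0426368 ]
```

View pics/s6z.png

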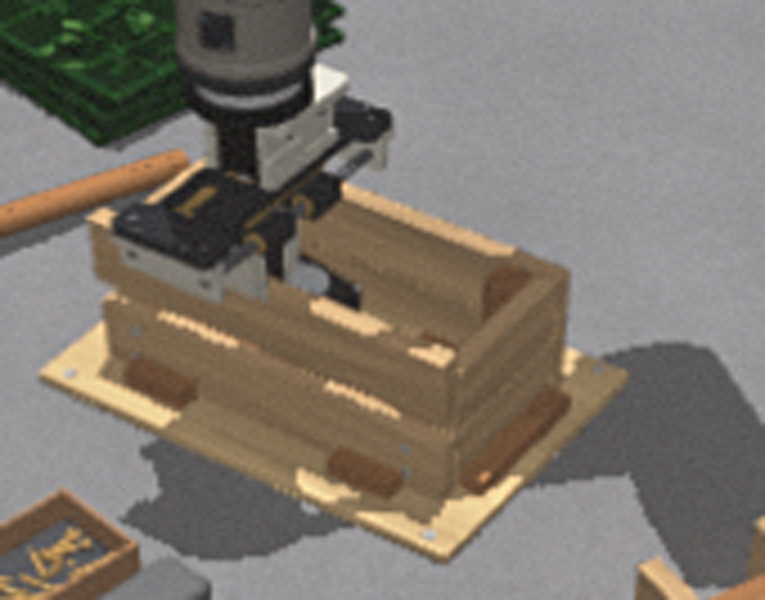

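View pics/t6z.png

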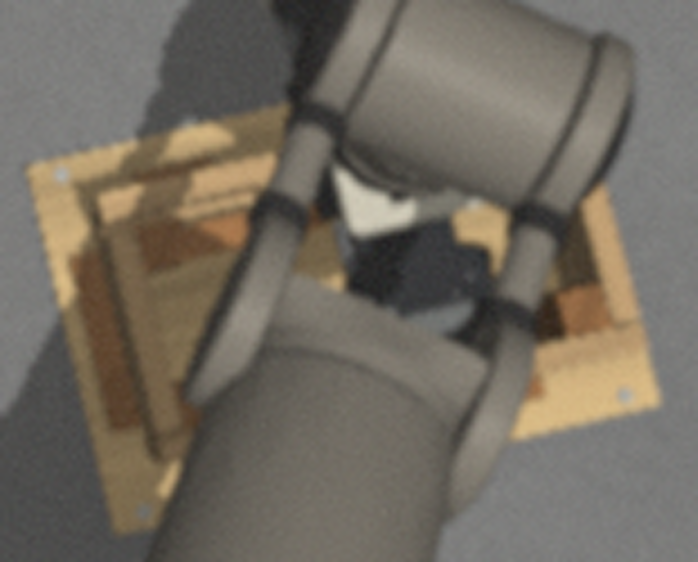

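View pics/wrist6.png

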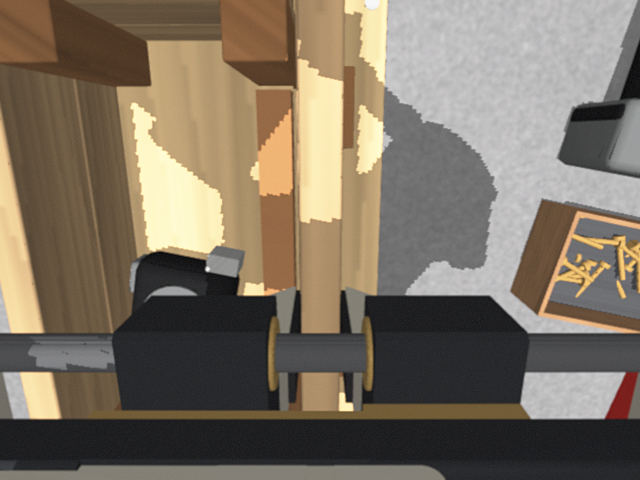

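```bash
python3 -m inch '[[[0,0,0.04,0,0,0,1],[0,0,0.08,0,0,0,1],[0,0,0.105,0,0,0,1],[0,0,0.11,0,0,0,1],[0,0,0.11,0,0,0,1],[0,0,0.11,0,0,0,1],[0,0,0.11,0,0,0,1],[0,0,0.11,0,0,0,1],[0,0,0.11,0,0,0,1],[0,0,0.11,0,0,0,1]]]'; python3 -m inch '[[[0,0,0.002,0,0,0,1],[0,0,0.004,0,0,0,1],[0,0,0.005,0,0,0,1],[0,0,0.005,0,0,0,1],[0,0,0.005,0,0,0,1],[0,0,0.005,0,0,0,1],[0,0,0.005,0,0,0,1],[0,0,0.005,0,0,0,1],[0,0,0.005,0,0,0,1],[0,0,0.005,0,0,0,1]]]'; python3 - <<'E'
from h import *
o=bot.get_obs(); print(uv(o['tool_pos']),o['tcp_rot'],o['contact_force'],o['moment'])
E
```

```text
time: 13.05
tool_pos: [556.8, -187.6, 93.0]
tcp_rot: [-3.142, -0.0, 0.212]
contact_force: [-0.5, 0.4, -1.9]
grip_width: 15.5
time: 14.3
tool_pos: [556.8, -187.6, 92.0]
tcp_rot: [-3.142, -0.0, 0.212]
contact_force: [-0.8, 0.2, -1.9]
grip_width: 15.1
[ 505.64770352 -299.29957778   92.03408373] [-3.14155820e+00 -9.79103960e-05  2.11544351e-01] [-0.81169958  0.16108796 -1.87721835] [-0.10738653  0.03963499 -0.04032435]
```

```bash
python3 -m inch '[[[0,0,0.002,0,0,0,1],[0,0,0.004,0,0,0,1],[0,0,0.006,0,0,0,1],[0,0,0.008,0,0,0,1],[0,0,0.008,0,0,0,1],[0,0,0.008,0,0,0,1],[0,0,0.008,0,0,0,1],[0,0,0.008,0,0,0,1],[0,0,0.008,0,0,0,1],[0,0,0.008,0,0,0,1]]]'; python3 -m inch '[[[0,0,0.001,0,0,0,1],[0,0,0.002,0,0,0,1],[0,0,0.003,0,0,0,1],[0,0,0.003,0,0,0,1],[0,0,0.003,0,0,0,1],[0,0,0.003,0,0,0,1],[0,0,0.003,0,0,0,1],[0,0,0.003,0,0,0,1],[0,0,0.003,0,0,0,1],[0,0,0.003,0,0,0,1]]]'
```

```text
time: 15.55
tool_pos: [556.8, -187.6, 90.4]
tcp_rot: [-3.142, -0.0, 0.212]
contact_force: [0.1, 0.4, -1.6]
grip_width: 15.6
time: 16.8
tool_pos: [556.8, -187.6, 89.8]
tcp_rot: [-3.141, -0.0, 0.212]
contact_force: [-0.0, 1.2, -2.1]
grip_width: 15.1
```

```bash
python3 -m inch '[[[0,0,0.001,0,0,0,1],[0,0,0.002,0,0,0,1],[0,0,0.003,0,0,0,1],[0,0,0.003,0,0,0,1],[0,0,0.003,0,0,0,1],[0,0,0.003,0,0,0,1],[0,0,0.003,0,0,0,1],[0,0,0.003,0,0,0,1],[0,0,0.003,0,0,0,1],[0,0,0.003,0,0,0,1]]]'; python3 - <<'E'
from h import *
o=bot.get_obs(); print(o['contact_force'],o['moment'])
c=cam('wrist',o)
i=bot.capture('scene')[:,:,::-1];cv2.imwrite("pics/s7z.png",cv2.resize(i[130:250,240:370],None,fx=5.5,fy=5,interpolation=cv2.INTER_CUBIC))
E
```

```text
time: 18.05
tool_pos: [556.8, -187.6, 89.2]
tcp_rot: [-3.141, -0.0, 0.212]
contact_force: [0.2, 0.2, -1.4]
grip_width: 15.4
[ 0.17172604  0.20023906 -1.43899264] [-0.06971127  0.0912199   0.0048943 ]
```

View pics/s7z.png

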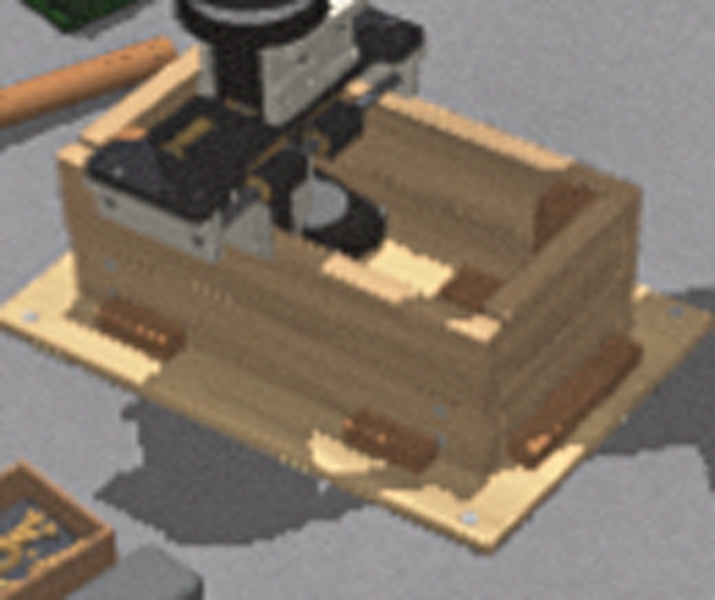

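```bash
python3 -m inch '[[[0,0,0.001,0,0,0,1],[0,0,0.002,0,0,0,1],[0,0,0.003,0,0,0,1],[0,0,0.003,0,0,0,1],[0,0,0.003,0,0,0,1],[0,0,0.003,0,0,0,1],[0,0,0.003,0,0,0,1],[0,0,0.003,0,0,0,1],[0,0,0.003,0,0,0,1],[0,0,0.003,0,0,0,1]]]';python3 -m inch '[[[0,0,0.001,0,0,0,1],[0,0,0.002,0,0,0,1],[0,0,0.002,0,0,0,1],[0,0,0.002,0,0,0,1],[0,0,0.002,0,0,0,1],[0,0,0.002,0,0,0,1],[0,0,0.002,0,0,0,1],[0,0,0.002,0,0,0,1],[0,0,0.002,0,0,0,1],[0,0,0.002,0,0,0,1]]]'
```

```text
time: 19.35
tool_pos: [557.1, -187.6, 89.0]
tcp_rot: [3.141, -0.001, 0.212]
contact_force: [-0.5, 2.1, 5.9]
grip_width: 15.4
time: 20.6
tool_pos: [557.2, -187.6, 89.0]
tcp_rot: [3.141, -0.001, 0.212]
contact_force: [-1.2, 1.8, 7.9]
grip_width: 15.1
```

```bash
python3 -m inch '[[[0,0,-0.003,0,0,0,1],[0,0,-0.003,0,0,0,1],[-0.004,0,-0.003,0,0,0,1],[-0.008,0,-0.003,0,0,0,1],[-0.012,0,-0.003,0,0,0,1],[-0.016,0,-0.003,0,0,0,1],[-0.018,0,-0.003,0,0,0,1],[-0.018,0,-0.003,0,0,0,1],[-0.018,0,-0.003,0,0,0,1],[-0.018,0,-0.003,0,0,0,1]]]'; python3 - <<'E'
from h import *
o=bot.get_obs(); print(uv(o['tool_pos']),uv(o['contact_force']),o['moment'])
E
```

```text
time: 21.85
tool_pos: [553.9, -188.5, 89.2]
tcp_rot: [3.141, -0.001, 0.212]
contact_force: [1.8, 2.3, 5.7]
grip_width: 15.4
[ 502.59375043 -299.57694999   89.15179492] [2.19123122 1.88855714 5.68096522] [ 0.30848022 -0.53366398  0.05608289]
```

```bash
python3 -m inch '[[[0,0,-0.002,0,0,0,1],[-0.002,0,-0.002,0,0,0,1],[-0.004,0,-0.002,0,0,0,1],[-0.006,0,-0.002,0,0,0,1],[-0.006,0,-0.002,0,0,0,1],[-0.006,0,-0.002,0,0,0,1],[-0.006,0,-0.002,0,0,0,1],[-0.006,0,-0.002,0,0,0,1],[-0.006,0,-0.002,0,0,0,1],[-0.006,0,-0.002,0,0,0,1]]]'; python3 - <<'E'
from h import *
o=bot.get_obs(); print(uv(o['tool_pos']),uv(o['contact_force']),o['moment'])
i=bot.capture('wrist')[:,:,::-1];cv2.imwrite("pics/w8.png",i)
cv2.imwrite("pics/w8z.png",cv2.resize(i[0:150,210:400],None,fx=4,fy=4,interpolation=cv2.INTER_CUBIC))
i=bot.capture('scene')[:,:,::-1];cv2.imwrite("pics/s8.png",i);cv2.imwrite("pics/s8z.png",cv2.resize(i[165:235,290:370],None,fx=8,fy=8,interpolation=cv2.INTER_CUBIC))
E
```

```text
time: 23.1
tool_pos: [552.7, -188.7, 89.2]
tcp_rot: [3.141, -0.001, 0.212]
contact_force: [5.2, 1.1, 1.2]
grip_width: 15.2
[ 501.33270348 -299.52785427   89.15337877] [5.30670433 0.00970438 1.16397567] [-0.02117953 -0.90553345  0.05203829]
```

View pics/w8z.png

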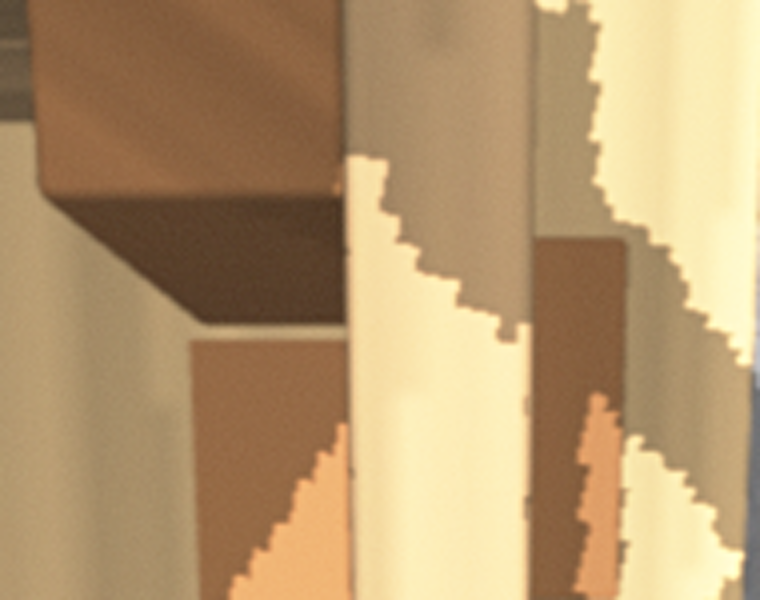

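View pics/s8z.png

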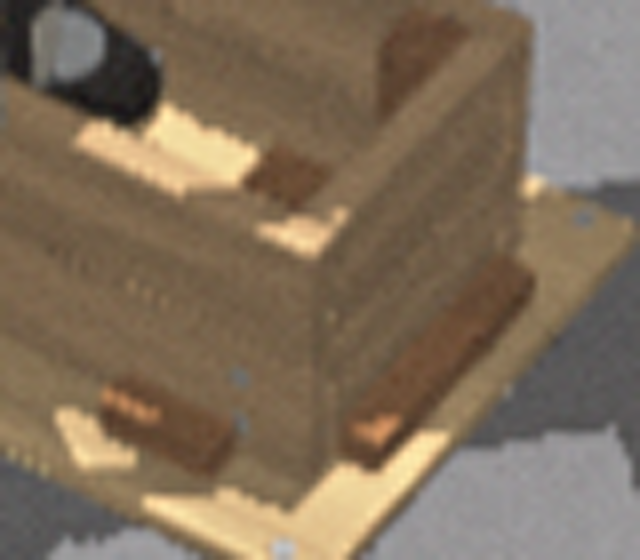

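```bash
python3 - <<'E'
from h import *
S=cam('scene')
for v in(-161.4,-159.4,-157.4): print(v,((proj(S,[W(508,v,z) for z in(13,50,72,100,132)])-[290,165])*8+4).round(0).tolist())
i=cv2.imread('pics/s8.png'); cv2.imwrite('pics/s8y.png',cv2.resize(i[190:232,316:344],None,fx=14,fy=14,interpolation=cv2.INTER_CUBIC))
E
```

```text
-161.4 [[301.0, 481.0], [302.0, 411.0], [302.0, 368.0], [303.0, 313.0], [304.0, 247.0]]
-159.4 [[305.0, 483.0], [306.0, 413.0], [307.0, 371.0], [308.0, 315.0], [309.0, 249.0]]
-157.4 [[310.0, 485.0], [311.0, 416.0], [312.0, 373.0], [312.0, 317.0], [313.0, 252.0]]
```

View pics/s8y.png

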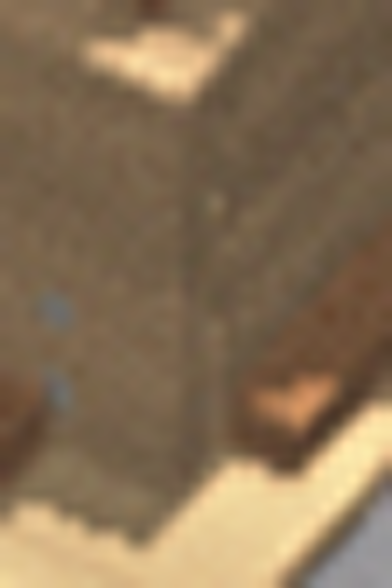

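```bash
python3 -m inch '[[[-0.001,0,0,0,0,0,1],[-0.002,0,0,0,0,0,1],[-0.002,0,0,0,0,0,1],[-0.002,0,0,0,0,0,1],[-0.002,0,0,0,0,0,1],[-0.002,0,0,0,0,0,1],[-0.002,0,0,0,0,0,1],[-0.002,0,0,0,0,0,1],[-0.002,0,0,0,0,0,1],[-0.002,0,0,0,0,0,1]]]'; python3 - <<'E'
from h import *
o=bot.get_obs(); print(uv(o['tool_pos']),o['tcp_rot'],uv(o['contact_force']),uv(o['moment']))
E
```

```text
time: 24.45
tool_pos: [552.7, -188.7, 89.2]
tcp_rot: [3.141, -0.002, 0.212]
contact_force: [6.9, 0.4, 1.9]
grip_width: 15.3
[ 501.40451225 -299.53115593   89.16694805] [ 3.14097561e+00 -1.95668743e-03  2.11653653e-01] [ 6.80946061 -1.0814407   1.85076492] [-0.17933661 -1.15646596  0.00401901]
```

```bash
python3 -m inch '[[[-0.001,0,-0.001,0,0,0,1],[-0.002,0,-0.001,0,0,0,1],[-0.003,0,-0.001,0,0,0,1],[-0.004,0,-0.001,0,0,0,1],[-0.004,0,-0.001,0,0,0,1],[-0.004,0,-0.001,0,0,0,1],[-0.004,0,-0.001,0,0,0,1],[-0.004,0,-0.001,0,0,0,1],[-0.004,0,-0.001,0,0,0,1],[-0.004,0,-0.001,0,0,0,1]]]'; python3 - <<'E'
from h import *
for k in range(3):
    o=bot.get_obs(); print(uv(o['tool_pos']),o['tcp_rot'],uv(o['contact_force']),uv(o['moment']))
    i=bot.capture('wrist')
cv2.imwrite("pics/w9.png",i[:,:,::-1])
E
```

```text
time: 25.7
tool_pos: [552.7, -188.8, 89.2]
tcp_rot: [3.141, -0.003, 0.212]
contact_force: [10.0, 1.7, -2.1]
grip_width: 15.1
[ 501.40364552 -299.56212482   89.18421874] [ 3.14077231 -0.00343074  0.21159569] [10.15073778 -0.3990545  -2.05961996] [-0.25452227 -1.68996902  0.07124715]
[ 501.35997501 -299.5385745    89.17990327] [ 3.14084894 -0.00336335  0.21155548] [10.68292538 -0.75808278 -1.78360054] [-0.16898117 -1.71368734  0.03897988]
[ 501.38117702 -299.53835908   89.1830447 ] [ 3.14083101 -0.00341793  0.21154406] [ 9.40383289e+00  4.76266979e-03 -2.37638210e+00] [-0.24196679 -1.71918895 -0.01582105]
```

```bash
python3 -m inch '[[[0,0,0.0005,0,0,0,1],[-0.0003,0,0.0008,0,0,0,1],[-0.0003,0,0.0008,0,0,0,1],[-0.0003,0,0.0008,0,0,0,1],[-0.0003,0,0.0008,0,0,0,1],[-0.0003,0,0.0008,0,0,0,1],[-0.0003,0,0.0008,0,0,0,1],[-0.0003,0,0.0008,0,0,0,1],[-0.0003,0,0.0008,0,0,0,1],[-0.0003,0,0.0008,0,0,0,1]]]'; python3 - <<'E'
from h import *
for k in range(4):
    o=bot.get_obs(); print(uv(o['tool_pos']),o['tcp_rot'],uv(o['contact_force']),uv(o['moment']))
    i=bot.capture(('wrist','scene')[k%2])
    cv2.imwrite(f"pics/f{k}.png",i[:,:,::-1])
i=cv2.imread('pics/f3.png');cv2.imwrite("pics/f3z.png",cv2.resize(i[130:250,240:370],None,fx=5.5,fy=5,interpolation=cv2.INTER_CUBIC))
E
```

```text
time: 27.1
tool_pos: [552.7, -188.8, 89.2]
tcp_rot: [3.141, -0.004, 0.212]
contact_force: [9.0, 1.7, -1.5]
grip_width: 15.7
[ 501.37935044 -299.54423454   89.16124766] [ 3.14075727 -0.00358453  0.21158303] [ 9.1365501  -0.22837325 -1.51180439] [-0.20560454 -1.73683155  0.02252772]
[ 501.39256329 -299.54638333   89.16707577] [ 3.14074218 -0.00359183  0.21161258] [ 9.81802999  0.13381802 -0.17949249] [-0.10363538 -1.72839132  0.03993961]
[ 501.38286102 -299.55043334   89.17923458] [ 3.14072386 -0.00359672  0.21158797] [ 9.73643793 -0.41346348 -1.37286844] [-0.13756621 -1.71053891  0.04337884]
[ 501.39259066 -299.55952358   89.16326677] [ 3.14073994 -0.0035981   0.21157559] [10.24644649 -0.02411839 -0.1284892 ] [-0.12550538 -1.68152781  0.04468425]
```

View pics/f3z.png

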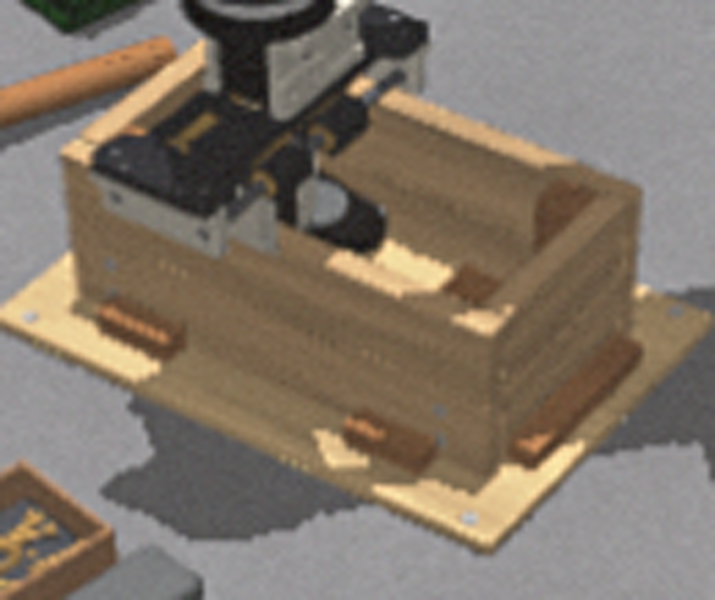

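View pics/f2.png

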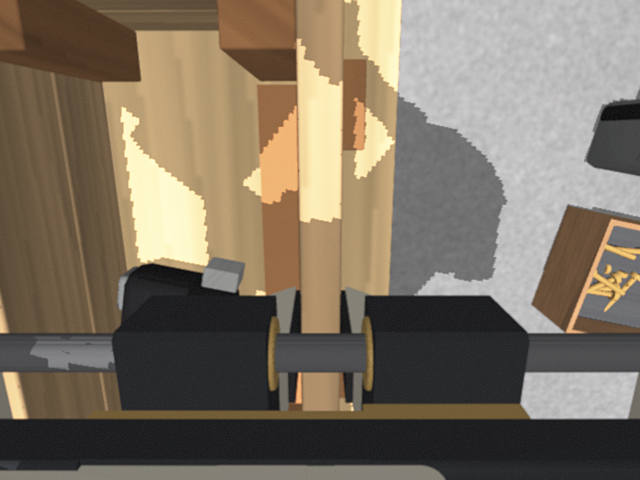

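```bash
python3 -m inch '[[[-0.0007,0,0.0002,0,0,0,1],[-0.0007,0,0.0002,0,0,0,1],[-0.0007,0,0.0002,0,0,0,1],[-0.0007,0,0.0002,0,0,0,1],[-0.0007,0,0.0002,0,0,0,1],[-0.0007,0,0.0002,0,0,0,1],[-0.0007,0,0.0002,0,0,0,1],[-0.0007,0,0.0002,0,0,0,1],[-0.0007,0,0.0002,0,0,0,1],[-0.0007,0,0.0002,0,0,0,1]]]'; python3 - <<'E'
from h import *
for k in range(6):
    o=bot.get_obs(); print(uv(o['contact_force']),uv(o['moment'])[2])
    bot.capture('top')
E
```

```text
time: 28.55
tool_pos: [552.7, -188.8, 89.2]
tcp_rot: [3.141, -0.004, 0.212]
contact_force: [10.6, 1.3, -0.6]
grip_width: 15.5
[10.64541124 -0.89812723 -0.64992384] 0.03039701955290816
[ 9.92507102 -0.58379978 -0.59450029] 0.03392095087270454
[10.35762713 -0.96466222 -0.52745946] 0.026716922491428978
[ 9.64447675 -0.13789439 -1.3997767 ] 0.07384450374013342
[11.05861963 -0.85949599 -1.88760045] 0.017032138205943813
[ 9.67692609 -1.13248721 -0.8434414 ] 0.03985936020611961
```

Steady at about 10.2 N of push, with about 1 N resting on the lower slat and almost no yaw moment. I'm handing it in.

```bash
python3 -c "
from plant import bot
print(bot.close_job()); print(bot.get_obs()['contact_force'])"
```

```text
the job is handed in; nothing more can be done
None
the job is handed in; nothing more can be done
```

I took the 280 x 60 mm slat from the rack's outermost slot (farthest from the robot) and stood it on the lower front slat. I handed the job in at about 29 s with the gripper still holding it and pushing it against the front posts.

**Last checks**
- **Push:** the wrist force towards the posts read 9.6–11.1 N over six readings, about 10.2 N on average. I estimate about 1 N rests on the lower slat, so friction should take only around 0.6 N of that push.
- **Both posts:** the turning moment about the vertical was about 0.04 N m. If only one post were touching, it would be near 1 N m. The wrist view showed no gap at the +y post, but the gripper hid the -y post.
- **Ends flush:** the tool stood within about 1 mm of the measured middle of the box. In the scene view the slat's +y end lined up with the side. The -y end was mostly hidden by the gripper, so I inferred it from the slat's length.
- **Other objects:** nothing else looked moved in the pictures.

**Less certain**
- **Touch-down:** while lowering the slat I pressed down with nearly 10 N for a moment, then eased off.
- **Planter position:** I made contact with the posts about 1 mm earlier than the camera measurement predicted, which is within the calibration error.

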